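# Register a hand printing block on its bed

## Task

Pick up the rectangular hand printing block and set it down gently on the small wooden register bed, its long side along the long back bar. First press it firmly but gently against the long back bar alone; then, keeping it against that bar, slide it along until it is pressed firmly against the short side bar too, and let go, leaving it flat and square with no edge overhanging the bed. Never force the bars (over 15 N is too much), and do not disturb the round stamp, jar, tub and bowl standing around.

Things in the scene. Friction and masses are not known exactly. Their poses are not given: they have to be found in the camera images.
- block_grip (a point): Middle of the bar handle of the loose printing block, 45 mm above its underside. The block: a dark wooden plate 70 (x) x 90 (y) x 22 mm, brass face below, and on top, centred, a wooden bar handle 20 thick (x) x 60 long (y), from 22 to 68 mm above the underside. Stands upright on the table, 0.2 to 0.4 kg; z up, y the long way; a half turn makes no difference.
- bed: Fixed wooden platform on a pedestal; origin on the table under the platform's centre, z up. Flat waxed top 90 (x) x 110 (y) mm, 50 mm above the table. The long back bar stands along its +x edge, the short side bar along its +y edge. The block's y goes along the bed's y; centred, it leaves 10 mm free all round. Bar holders reach to x = +78, y = +88 mm, 69 mm above the table.
- back_bar (a joint): How far (m) the long back bar is pressed back (bed +x) on stiff buffers: 0 untouched, about 10 N per mm. 76 mm long (y, centred), 12 thick, standing 1 to 19 mm above the platform. Its setting varies and is not measured: the untouched face is 30.5 to 39.5 mm from the platform's centre (35 centres the block); find it by feel. A firm press is 5 to 11 N for half a second.
- side_bar (a joint): The same for the short side bar, pressed towards bed +y, about 10 N per mm: 50 mm long (x, centred), 12 thick, same height. Its untouched face is 40.5 to 49.5 mm from the platform's centre (45 centres the block), not measured. A firm press is 5 to 11 N for half a second, over and above the sliding friction (up to 5 N).
- round_stamp: Bystander: round wooden stamp with a knob, 52 mm across, 58 mm tall; origin under its centre.
- paint_jar: Bystander: small amber glass paint jar, 42 mm across, 55 mm tall; origin under its centre.
- gesso_tub: Bystander: white plastic tub, 90 mm across, 110 mm tall; origin under its centre.
- bowl: Bystander: white ceramic bowl, 110 mm across, 50 mm tall; origin under its centre.
There are look-alikes about, which are no part of the job. What is shaped like the part that bears block_grip but blue or pink is not meant.

How it is judged:
By the outcome, as a careful person would: the job done as asked, in the order asked, and still so for the second after the job is handed in, with the robot touching nothing.
It also fails if it takes over 61 s, if anything falls off the work surface, if the arm or the gripper's body presses on something with over 40 N, if the wrist force passes 120 N, or if a joint passes its speed limit or range.

## Robot

A 6-joint arm with a two-finger parallel gripper is mounted at the origin on the work surface. World frame = base frame: x ahead of the robot, y to its left, z up, the work surface at z = 0. Lengths are in mm, angles in rad, forces in N, time in s.
With the tool pointing down it reaches from about 400 to 825 mm from the base axis. Payload 7 kg.
Tool frame: the origin (TCP) lies midway between the tips of the shut fingers; the grasp point (between the pads) lies 19 mm behind it (arm.grip_depth is the distance from the TCP to the grasp point, in mm); x points along the fingers, z is the direction in which the jaws open and shut, and the axes are right-handed (so a half turn about x gives the same grasp; the last joint's range is limited). The gripper opens to 85 mm and grips with 20 to 120 N. Pads are 22 mm wide; open, the fingers measure 114 mm over their backs; the gripper's body (76 mm by 85 mm) begins 54 mm behind the grasp point. The pads swing forward as they close: fully open they stand 13 mm farther back than shut.
Start: joints at [1.541, 0.359, 0.012, 0, -1.224, -0.288], TCP at [210.931, 641.174, 231.302] pointing down, gripper open.
Joint ranges: [-3.07, 3.07], [-1.43, 2.12], [-1.02, 1.25], [-3.03, 1.67], [-3.05, -0], [-3.03, 3.03]. Speed limits (rad/s): [2.39, 2.39, 3.01, 3.14, 3.14, 3.14].

## Interface

Orientations are given as a unit quaternion [w, x, y, z].
In Python, from station import arm gives the robot as it stands. The module is installed in compiled form; this text tells all that it offers.
- The arm moves only by the tool servo_tool, never from a script. Its argument "motion" is a list of rows, each an object with "travel": the shift along the tool's x, y, z in units of 30 mm (1.0 is 30 mm), a list of three; "roll": the turn about the tool's x in units of 5 degrees (1.0 is 5 degrees); "jaw": the closure, from -1 (fully open) to 1 (shut), so that 0 is half open. In form: [{"travel": [tx, ty, tz], "roll": roll, "jaw": jaw}, ...]. A call has exactly 8 rows; each row shifts and turns the commanded pose from where the row before left it, along the tool's axes as they then stand; what a row does not reach is not made up. A row lasts 1/12 s, in which the tool goes at most 41.7 mm and 7.16 degrees, less where a joint would pass 70% of its speed; a pose out of reach is approached as far as the arm can. A call is refused whole if a number of a shift passes 1 or a number of a turn 1, either way. A call with a gripper value outside its range is refused whole. The fingers move at their own pace and stop on an object; the grip force is fixed at half the most. Time passes only in rows, so rows that do not move let the fingers close, or fill a call up. It gives the time, the measured TCP pose, the force and the opening at its end, in the units of the state.
- arm.read_state(): the state, without advancing time (a new reading comes with each control period).
- arm.snapshot(name): name is "side" or "top" or "wrist"; returns a dict with "img" (420x560x3 uint8, blue, green, red), "fx", "fy", "cx", "cy" (pixels), "eye" and "rotation" of the camera in the world. Camera axes: x right, y down, z forward; pixel columns grow to the right and rows downward; lengths in mm; the calibration is good to about 2 mm. A picture is of the moment at which its call begins. There is no depth.
- arm.finish_job(): hands the job in, once; it reports no verdict.
Trained networks look in a picture, given as the dict that the camera call returned (one of the last four; its "shot" number tells which), for a name from the list of things; names that differ only in an ending like _2 or _b are one class to them, and where a whole thing is asked for, a point or a joint stands for the part that bears it (a point fixed in the world has none). Each returns a list of dicts, best first, with "score" (0 to 1); they miss things now and then, are a little off and sometimes report something else, mostly with a low value. They report only what shows in the picture. A call takes as long as a camera call. They do not tell look-alikes from the thing itself.
- arm.spot_in(label, picture): "rect" ([left, top, right, bottom] in pixels, round what is visible of it).
- arm.masks_of(label, picture): "pixels" (420x560 bool, what is visible of it) and "rect" ([left, top, right, bottom] in pixels, round what is visible of it).
The state is a dict: "time_s": time; "joint_positions": joint angles; "joint_velocities": joint speeds; "effort": joint torques, N m; "ee_pos": TCP position; "eef_rot": TCP orientation; "wrist_force": force on the tool from outside, world axes, zero at the start; "ft_torque": the same for the moment, N m; "gripper_width": finger opening in mm.
Only numpy, scipy, OpenCV 4.12 (cv2) and the standard library are available. Lean on these libraries where they do the work, as an engineer would, in place of code of your own. Each camera call takes 0.05 s, during which the arm holds its last target. There are 200 camera calls.

## Working session

There is one attempt and no reset: what is moved stays moved. The work goes in short steps, Python scripts to look and compute and a tool call to move; the robot and the scene stay as the last step left them, time stands still between calls to the robot, and variables do not carry over. Pictures are saved under pics/ and viewed, about 8 in all and at most 12, crops included, and the job is handed in when it is done.

Besides the shell and the picture viewer there is one more tool, called after "Emit:" by a JSON object that holds its "api" and its "payload". servo_tool: Moves the arm, as the interface text tells. Its arguments: {"type":"object","properties":{"motion":{"type":"array"}},"required":["motion"]}

```bash
mkdir -p pics; cat > h.py <<'E'
import numpy as np, cv2
from station import arm
def ray(p,uv):
    d=np.array([(uv[0]-p["cx"])/p["fx"],(uv[1]-p["cy"])/p["fy"],1.0])
    return np.array(p["eye"],float), np.array(p["rotation"],float)@d
def on_z(p,uv,z):
    e,d=ray(p,uv); return e+d*(z-e[2])/d[2]
def proj(p,X):
    c=np.array(p["rotation"]).T@(np.array(X,float)-np.array(p["eye"])); return np.array([p["cx"]+p["fx"]*c[0]/c[2],p["cy"]+p["fy"]*c[1]/c[2]])
E
python3 - <<'E'
from h import *
s=arm.read_state(); print({k:np.round(v,3).tolist() for k,v in s.items()})
for n in ("top","side"):
    p=arm.snapshot(n); cv2.imwrite(f"pics/{n}0.png",p["img"])
    print(n,p["fx"],p["cx"],p["cy"],np.round(p["eye"],1),np.round(p["rotation"],3).tolist())
    for l in ("block_grip","bed","round_stamp","paint_jar","gesso_tub","bowl"):
        for r in arm.spot_in(l,p)[:4]:
            b=r["rect"]; c=((b[0]+b[2])/2,(b[1]+b[3])/2)
            print(l,round(r["score"],2),np.round(b).tolist(),np.round(on_z(p,c,30)[:2]).tolist())
E
```

```text
{'time_s': 0.0, 'joint_positions': [1.541, 0.359, 0.011, -0.0, -1.224, -0.288], 'joint_velocities': [0.0, -0.001, -0.001, 0.001, 0.001, -0.001], 'effort': [0.002, -58.331, 29.341, 6.936, -0.006, 0.0], 'ee_pos': [210.77, 640.726, 230.352], 'eef_rot': [-0.415, -0.572, -0.414, 0.573], 'wrist_force': [0.871, -0.231, -0.33], 'ft_torque': [-0.004, 0.049, -0.017], 'gripper_width': 85.323}
top 443.5824443263182 278.17964020755244 216.11005455968345 [ 413.6  -55.7 1060.9] [0.021, -0.698, 0.716, -0.024]Traceback (most recent call last):
  File "<stdin>", line 9, in <module>
  File "h.py", line 7, in on_z
    e,d=ray(p,uv); return e+d*(z-e[2])/d[2]
        ~~~^^^^^^
  File "h.py", line 5, in ray
    return np.array(p["eye"],float), np.array(p["rotation"],float)@d
                                     ~~~~~~~~~~~~~~~~~~~~~~~~~~~~~^~
ValueError: matmul: Input operand 1 has a mismatch in its core dimension 0, with gufunc signature (n?,k),(k,m?)->(n?,m?) (size 3 is different from 4)
```

```bash
python3 -c "
import cv2,numpy as np
a=cv2.imread('pics/top0.png');b=cv2.imread('pics/side0.png')
cv2.imwrite('pics/both.png',np.vstack([cv2.resize(a,(400,300)),cv2.resize(b,(400,300))]))"
```

```text
[ WARN:0@0.019] global loadsave.cpp:275 findDecoder imread_('pics/side0.png'): can't open/read file: check file path/integrity
Traceback (most recent call last):
cv2.error: OpenCV(4.12.0) /io/opencv/modules/imgproc/src/resize.cpp:4208: error: (-215:Assertion failed) !ssize.empty() in function 'resize'
```

View pics/top0.png

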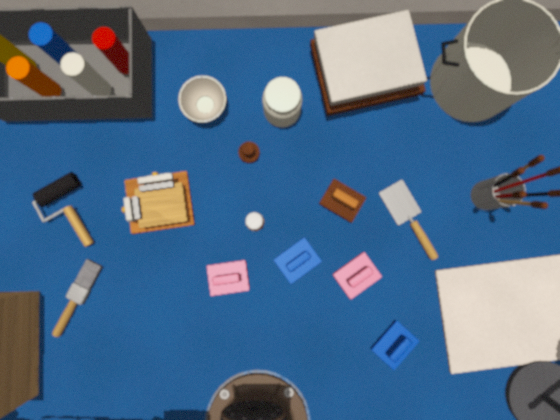

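The top view shows the dark wooden block at about (343,200), and the bed at about (158,202) with its back bar up and its side bar on the left. The stamp is at (249,152), the jar at (254,221), the tub at (282,102) and the bowl at (203,100). The blue and pink blocks are decoys. The rotation comes as a quaternion, so I'll fix that.

```bash
cat > h.py <<'E'
import numpy as np, cv2
from scipy.spatial.transform import Rotation as R
from station import arm
def rot(q): return R.from_quat(q,scalar_first=True).as_matrix()
def ray(p,uv):
    d=np.array([(uv[0]-p["cx"])/p["fx"],(uv[1]-p["cy"])/p["fy"],1.0])
    return np.array(p["eye"],float), rot(p["rotation"])@d
def on_z(p,uv,z):
    e,d=ray(p,uv); return e+d*(z-e[2])/d[2]
def proj(p,X):
    c=rot(p["rotation"]).T@(np.array(X,float)-np.array(p["eye"])); return np.array([p["cx"]+p["fx"]*c[0]/c[2],p["cy"]+p["fy"]*c[1]/c[2]])
E
python3 - <<'E'
from h import *
s=arm.read_state(); print(np.round(rot(s["eef_rot"]),3).tolist())
for n in ("top","side"):
    p=arm.snapshot(n); cv2.imwrite(f"pics/{n}1.png",p["img"])
    print(n,p["fx"],np.round(p["eye"],1))
    for l in ("block_grip","bed","back_bar","side_bar","round_stamp","paint_jar","gesso_tub","bowl"):
        for r in arm.masks_of(l,p)[:5]:
            b=r["rect"]; m=r["pixels"].astype(np.uint8)
            (c,wh,a)=cv2.minAreaRect(cv2.findNonZero(m))
            bgr=p["img"][r["pixels"]].mean(0)
            print(l,round(r["score"],2),np.round(b).tolist(),"c",np.round(c,1),np.round(wh,1),round(a,1),"z22/50",np.round(on_z(p,c,22)[:2]).tolist(),np.round(on_z(p,c,50)[:2]).tolist(),np.round(bgr))
E
```

```text
[[-0.0, 0.95, -0.313], [-0.001, -0.313, -0.95], [-1.0, 0.0, 0.002]]
top 443.5824443263182 [ 413.6  -55.7 1060.9]
block_grip 0.97 [275.0, 242.0, 320.0, 284.0] c [297.5 260.6] [31.2 39.7] 55.0 z22/50 [375.0, -104.0] [376.0, -102.0] [203. 128.  70.]
block_grip 0.91 [319.0, 183.0, 368.0, 226.0] c [342.5 201.1] [39.1 30.2] 31.0 z22/50 [512.0, -213.0] [509.0, -209.0] [ 47.  77. 126.]
block_grip 0.87 [371.0, 317.0, 419.0, 372.0] c [394.5 344.9] [32.6 39. ] 40.8 z22/50 [176.0, -322.0] [182.0, -314.0] [179. 102.  42.]
block_grip 0.74 [210.0, 260.0, 249.0, 295.0] c [228.2 277.3] [31.4 40.3] 82.1 z22/50 [340.0, 59.0] [342.0, 56.0] [181. 161. 223.]
block_grip 0.64 [334.0, 254.0, 382.0, 301.0] c [356.7 275.5] [31.2 39.1] 54.0 z22/50 [337.0, -240.0] [339.0, -235.0] [174. 153. 223.]
bed 0.92 [122.0, 176.0, 196.0, 234.0] c [156.8 201.8] [57.4 69.7] 80.5 z22/50 [521.0, 223.0] [518.0, 216.0] [108. 156. 191.]
back_bar 0.65 [136.0, 179.0, 176.0, 196.0] c [156.5 186.8] [ 6.3 35.2] 82.9 z22/50 [557.0, 224.0] [553.0, 216.0] [173. 182. 191.]
side_bar 0.57 [133.0, 196.0, 144.0, 216.0] c [136.8 207.8] [22.5  
[... 1720 characters left out ...]
 8.7] 4.8 z22/50 [516.0, 225.0] [509.0, 248.0] [198. 207. 213.]
round_stamp 0.62 [197.0, 220.0, 218.0, 247.0] c [207.  232.5] [25. 20.] 90.0 z22/50 [636.0, 5.0] [623.0, 37.0] [ 41.  60. 101.]
paint_jar 0.72 [268.0, 221.0, 288.0, 248.0] c [276.5 235. ] [26. 17.] 90.0 z22/50 [471.0, -10.0] [466.0, 23.0] [138. 154. 175.]
gesso_tub 0.94 [154.0, 173.0, 194.0, 227.0] c [173.4 198.9] [53.9 36.9] 76.8 z22/50 [762.0, -117.0] [744.0, -79.0] [181. 194. 200.]
bowl 0.59 [112.0, 232.0, 165.0, 274.0] c [138.  252.5] [39. 52.] 90.0 z22/50 [768.0, 96.0] [750.0, 124.0] [207. 220. 227.]
bowl 0.48 [208.0, 275.0, 224.0, 310.0] c [216.5 291.2] [ 8.  35.1] 10.3 z22/50 [564.0, 183.0] [555.0, 207.0] [186. 193. 199.]
```

View pics/side1.png

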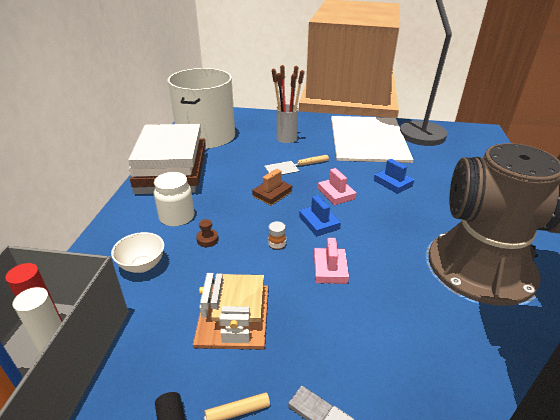

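The side view shows the bed at about (235,305), its back bar at (216,291) and side bar at (235,310), and the wooden block at (270,188). Next I need a helper that plans moves in tool axes, starting with an approach for a wrist look at the bed.

```bash
cat >> h.py <<'E'
def yaw(Rm): return np.degrees(np.arctan2(Rm[1,2],Rm[0,2]))   # heading of tool z
def plan(tgt,yw,n,p0=None,y0=None):
    s=arm.read_state()
    p=np.array(s["ee_pos"]) if p0 is None else np.array(p0,float)
    y=yaw(rot(s["eef_rot"])) if y0 is None else y0
    dy=(yw-y+180)%360-180; st=(np.array(tgt)-p)/n; print("p",np.round(p,1),"yaw",round(y,2),"dyaw",round(dy,2))
    for i in range(n):
        a=np.radians(y+dy*i/n); tz=np.array([np.cos(a),np.sin(a),0]); tx=np.array([0,0,-1.]); ty=np.cross(tz,tx)
        print(i,np.round([st@tx/30,st@ty/30,st@tz/30],2).tolist(),"roll",round(-dy/n/5,2))
E
python3 - <<'E'
from h import *
p=arm.snapshot("wrist"); s=arm.read_state(); T=rot(s["eef_rot"])
print("cam in tool",np.round(T.T@(np.array(p["eye"])-s["ee_pos"]),1), np.round(T.T@rot(p["rotation"]),2).tolist(),p["fx"])
plan([470,225,290],187,16)
E
```

```text
cam in tool [-143.2   70.9    1.5] [[0.0, -0.28, 0.96], [-0.0, -0.96, -0.28], [1.0, -0.0, -0.0]] 292.62647138067433
p [210.9 641.2 231.3] yaw -108.21 dyaw -64.79
0 [-0.12, 0.78, 0.65] roll 0.81
1 [-0.12, 0.83, 0.6] roll 0.81
2 [-0.12, 0.87, 0.54] roll 0.81
3 [-0.12, 0.9, 0.48] roll 0.81
4 [-0.12, 0.94, 0.41] roll 0.81
5 [-0.12, 0.96, 0.34] roll 0.81
6 [-0.12, 0.98, 0.27] roll 0.81
7 [-0.12, 1.0, 0.2] roll 0.81
8 [-0.12, 1.01, 0.13] roll 0.81
9 [-0.12, 1.02, 0.06] roll 0.81
10 [-0.12, 1.02, -0.01] roll 0.81
11 [-0.12, 1.02, -0.08] roll 0.81
12 [-0.12, 1.01, -0.15] roll 0.81
13 [-0.12, 1.0, -0.23] roll 0.81
14 [-0.12, 0.98, -0.3] roll 0.81
15 [-0.12, 0.95, -0.36] roll 0.81
```

Emit:
{"api": "servo_tool", "payload": {"motion": [{"travel": [-0.12,0.78,0.65],"roll": 0.81,"jaw": -1},{"travel": [-0.12,0.83,0.6],"roll": 0.81,"jaw": -1},{"travel": [-0.12,0.87,0.54],"roll": 0.81,"jaw": -1},{"travel": [-0.12,0.9,0.48],"roll": 0.81,"jaw": -1},{"travel": [-0.12,0.94,0.41],"roll": 0.81,"jaw": -1},{"travel": [-0.12,0.96,0.34],"roll": 0.81,"jaw": -1},{"travel": [-0.12,0.98,0.27],"roll": 0.81,"jaw": -1},{"travel": [-0.12,1.0,0.2],"roll": 0.81,"jaw": -1}]}}

```text
time_s: 1.72
ee_pos: [341.1, 432.0, 260.5]
eef_rot: [0.237, 0.666, 0.237, -0.666]
wrist_force: [0.9, 0.6, 0.2]
gripper_width: 85.2
```

Emit:
{"api": "servo_tool", "payload": {"motion": [{"travel": [-0.12,1.0,0.13],"roll": 0.81,"jaw": -1},{"travel": [-0.12,1.0,0.06],"roll": 0.81,"jaw": -1},{"travel": [-0.12,1.0,-0.01],"roll": 0.81,"jaw": -1},{"travel": [-0.12,1.0,-0.08],"roll": 0.81,"jaw": -1},{"travel": [-0.12,1.0,-0.15],"roll": 0.81,"jaw": -1},{"travel": [-0.12,1.0,-0.23],"roll": 0.81,"jaw": -1},{"travel": [-0.12,0.98,-0.3],"roll": 0.81,"jaw": -1},{"travel": [-0.12,0.95,-0.36],"roll": 0.81,"jaw": -1}]}}

```text
time_s: 2.38
ee_pos: [469.4, 225.9, 289.4]
eef_rot: [0.042, 0.706, 0.042, -0.706]
wrist_force: [0.3, -0.3, 0.5]
gripper_width: 85.4
```

```bash
python3 - <<'E'
from h import *
p=arm.snapshot("wrist"); cv2.imwrite("pics/w_bed1.png",p["img"])
np.save("w_bed1.npy",{k:v for k,v in p.items()},allow_pickle=True)
s=arm.read_state(); print(np.round(s["ee_pos"],1),yaw(rot(s["eef_rot"])),p["eye"])
for l in ("bed","back_bar","side_bar"):
    for r in arm.masks_of(l,p)[:2]:
        (c,wh,a)=cv2.minAreaRect(cv2.findNonZero(r["pixels"].astype(np.uint8))); print(l,round(r["score"],2),np.round(r["rect"]),np.round(c,1),np.round(wh,1),round(a,1),np.round(on_z(p,c,60),1))
E
```

```text
[471.2 222.9 290.1] -173.56855994944962 [477.44153323 154.17222583 432.64916555]
bed 0.56 [189. 114. 286. 227.] [239.5 170.5] [113.  99.] 90.0 [523.3 216.3  60. ]
back_bar 0.71 [209. 135. 224. 196.] [216.1 164.4] [61.5 12.4] 86.6 [553.4 212.   60. ]
side_bar 0.84 [230. 199. 269. 209.] [249.5 203.5] [11. 39.] 90.0 [506.8 258.2  60. ]
```

View pics/w_bed1.png

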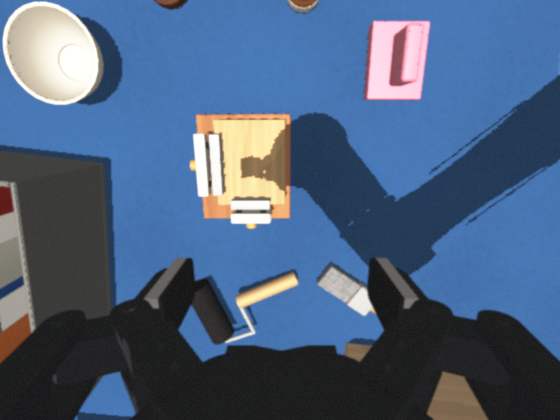

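The wrist view shows the light platform at about cols 213–287 and rows 119–206. The inner white strip at (216,165) is the back bar and the one at (250,204) is the side bar, with their holders outside them. I'll fit the platform's edges.

```bash
python3 - <<'E'
from h import *
p=np.load("w_bed1.npy",allow_pickle=True).item(); im=p["img"].astype(float)
# platform pale wood vs orange base: use green channel; line scans
c=cv2.resize(p["img"][105:230,185:300],None,fx=5,fy=5,interpolation=cv2.INTER_CUBIC); cv2.imwrite("pics/w_bed1c.png",c)
print("row160",p["img"][165,225:300].tolist()[40:70]); print("col250",p["img"][108:128,250].tolist())
E
```

```text
row160 [[77, 111, 138], [76, 107, 135], [77, 109, 135], [75, 106, 131], [72, 102, 127], [76, 107, 132], [75, 106, 131], [77, 109, 136], [80, 114, 139], [77, 110, 137], [76, 109, 134], [76, 106, 131], [73, 103, 130], [68, 101, 124], [69, 99, 125], [74, 104, 128], [73, 103, 128], [75, 105, 131], [74, 107, 132], [71, 100, 130], [61, 90, 123], [60, 85, 125], [57, 82, 123], [56, 82, 123], [60, 76, 111], [72, 64, 79], [80, 57, 46], [80, 53, 34], [82, 56, 33], [85, 57, 35]]
col250 [[182, 123, 74], [182, 121, 73], [180, 119, 71], [180, 118, 71], [177, 119, 73], [163, 118, 113], [126, 137, 195], [115, 164, 237], [117, 173, 243], [110, 162, 237], [84, 125, 188], [91, 133, 178], [138, 198, 236], [153, 220, 248], [158, 223, 249], [155, 221, 249], [159, 224, 250], [159, 224, 250], [158, 224, 250], [159, 225, 250]]
```

View pics/w_bed1c.png

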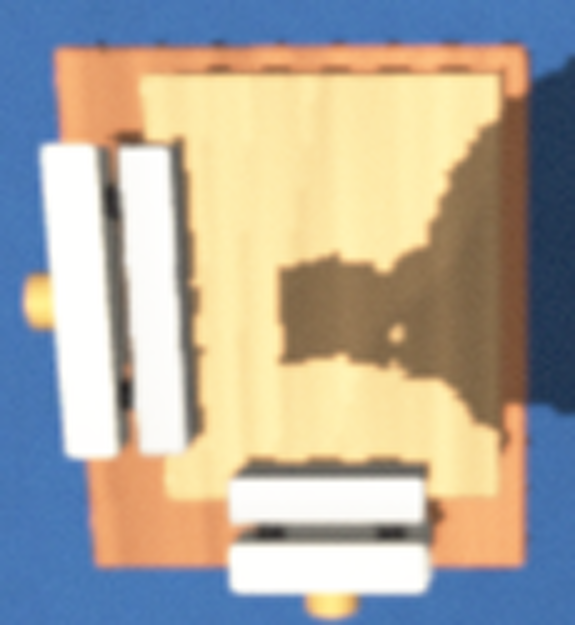

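The crop shows the four platform corners at (140,72), (502,72), (497,497) and (165,497). The bar and holder tops are also clear.

```bash
cat > bed.py <<'E'
from h import *
from scipy.optimize import least_squares
p=np.load("w_bed1.npy",allow_pickle=True).item()
c=np.array([(140,72),(502,72),(497,497),(165,497)])/5+[184.6,104.6]
L=np.array([(45,-55),(-45,-55),(-45,55),(45,55)],float)
W=lambda v,z:np.c_[L@np.array([[np.cos(v[2]),np.sin(v[2])],[-np.sin(v[2]),np.cos(v[2])]])+v[:2],np.full(4,z)]
def f(v): return np.ravel([proj(p,X) for X in W(v,v[3])]-c)
r=least_squares(f,[519,218,0.12,50],x_scale=[1,1,.01,1]); print("free z",np.round(r.x,3),np.degrees(r.x[2]),np.round(r.fun,2))
g=lambda v:f([*v,50.]); r=least_squares(g,[519,218,.12],x_scale=[1,1,.01]); print("z50",np.round(r.x,3),np.degrees(r.x[2]),np.round(r.fun,2))
E
python3 bed.py
python3 - <<'E'
from h import *
plan([490,-150,220],149,16)
E
```

```text
free z [5.11872e+02 2.06830e+02 1.14000e-01 5.02860e+01] 6.521956861186784 [ 0.05 -0.17 -0.25  0.09  0.16  0.16  0.05 -0.07]
z50 [5.11899e+02 2.06861e+02 1.14000e-01] 6.522193710853631 [ 0.08 -0.14 -0.27  0.12  0.14  0.12  0.07 -0.11]
p [469.2 226.6 289. ] yaw -173.1 dyaw -37.9
0 [0.14, 0.78, 0.05] roll 0.47
1 [0.14, 0.79, 0.02] roll 0.47
2 [0.14, 0.79, -0.01] roll 0.47
3 [0.14, 0.78, -0.05] roll 0.47
4 [0.14, 0.78, -0.08] roll 0.47
5 [0.14, 0.78, -0.11] roll 0.47
6 [0.14, 0.77, -0.14] roll 0.47
7 [0.14, 0.77, -0.17] roll 0.47
8 [0.14, 0.76, -0.21] roll 0.47
9 [0.14, 0.75, -0.24] roll 0.47
10 [0.14, 0.74, -0.27] roll 0.47
11 [0.14, 0.73, -0.3] roll 0.47
12 [0.14, 0.71, -0.33] roll 0.47
13 [0.14, 0.7, -0.36] roll 0.47
14 [0.14, 0.68, -0.39] roll 0.47
15 [0.14, 0.67, -0.41] roll 0.47
```

Emit:
{"api": "servo_tool", "payload": {"motion": [{"travel": [0.14,0.84,0.05],"roll": 0.5,"jaw": -1},{"travel": [0.14,0.84,0.02],"roll": 0.5,"jaw": -1},{"travel": [0.14,0.84,-0.01],"roll": 0.5,"jaw": -1},{"travel": [0.14,0.83,-0.05],"roll": 0.5,"jaw": -1},{"travel": [0.14,0.83,-0.08],"roll": 0.5,"jaw": -1},{"travel": [0.14,0.83,-0.12],"roll": 0.5,"jaw": -1},{"travel": [0.14,0.82,-0.15],"roll": 0.5,"jaw": -1},{"travel": [0.14,0.82,-0.19],"roll": 0.5,"jaw": -1}]}}

```text
time_s: 3.25
ee_pos: [478.4, 26.4, 255.1]
eef_rot: [-0.08, 0.703, -0.08, -0.703]
wrist_force: [0.6, 1.2, -0.0]
gripper_width: 85.6
```

Emit:
{"api": "servo_tool", "payload": {"motion": [{"travel": [0.16,0.81,-0.23],"roll": 0.51,"jaw": -1},{"travel": [0.16,0.8,-0.26],"roll": 0.51,"jaw": -1},{"travel": [0.16,0.79,-0.29],"roll": 0.51,"jaw": -1},{"travel": [0.16,0.78,-0.32],"roll": 0.51,"jaw": -1},{"travel": [0.16,0.76,-0.36],"roll": 0.51,"jaw": -1},{"travel": [0.16,0.75,-0.4],"roll": 0.51,"jaw": -1},{"travel": [0.16,0.72,-0.42],"roll": 0.51,"jaw": -1},{"travel": [0,0,0],"roll": 0,"jaw": -1}]}}

```text
time_s: 3.92
ee_pos: [485.1, -151.9, 220.4]
eef_rot: [0.189, -0.681, 0.189, 0.682]
wrist_force: [-0.2, 0.2, -0.6]
gripper_width: 85.4
```

```bash
python3 - <<'E'
from h import *
p=arm.snapshot("wrist"); np.save("w_blk.npy",dict(p),allow_pickle=True)
s=arm.read_state(); print(np.round(s["ee_pos"],1),yaw(rot(s["eef_rot"])),p["eye"])
for r in arm.masks_of("block_grip",p)[:4]:
    (c,wh,a)=cv2.minAreaRect(cv2.findNonZero(r["pixels"].astype(np.uint8))); print(round(r["score"],2),np.round(r["rect"]),np.round(c,1),np.round(wh,1),round(a,1),np.round(on_z(p,c,22),1),np.round(p["img"][r["pixels"]].mean(0)))
rs=[r for r in arm.masks_of("block_grip",p) if p["img"][r["pixels"]].mean(0)[2]-p["img"][r["pixels"]].mean(0)[0]>20]
b=np.round(rs[0]["rect"]).astype(int); x0,y0=b[0]-10,b[1]-10
c=cv2.resize(p["img"][y0:b[3]+10,x0:b[2]+10],None,fx=4,fy=4,interpolation=cv2.INTER_CUBIC); print("crop",x0,y0,c.shape); cv2.imwrite("pics/blk.png",c)
E
```

```text
[ 485.2 -150.8  220.8] 149.06942526989172 [ 448.66705139 -213.89755085  363.74432814]
0.82 [330. 131. 430. 212.] [382.1 174.8] [84.2 61.8] 25.6 [ 375. -104.   22.] [199. 114.  69.]
0.77 [306.   0. 412.  96.] [355.5  42.7] [86.7 79.9] 27.6 [ 338.5 -244.1   22. ] [201. 184. 233.]
0.65 [203. 114. 265. 197.] [230.5 153.5] [81. 63.] 90.0 [ 513.8 -216.7   22. ] [ 59.  81. 122.]Traceback (most recent call last):
  File "<stdin>", line 8, in <module>
cv2.error: OpenCV(4.12.0) /io/opencv/modules/imgproc/src/resize.cpp:4208: error: (-215:Assertion failed) !ssize.empty() in function 'resize'
```

```bash
python3 - <<'E'
from h import *
p=np.load("w_blk.npy",allow_pickle=True).item()
cv2.imwrite("pics/blk.png",cv2.resize(p["img"][100:210,190:280],None,fx=5,fy=5,interpolation=cv2.INTER_CUBIC))
E
```

```text
(no output)
```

View pics/blk.png

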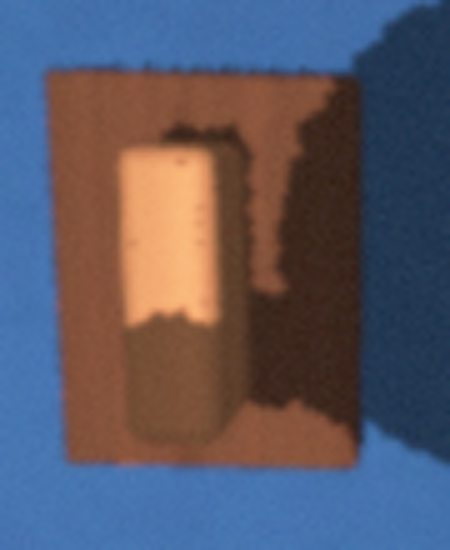

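The crop shows the plate-top corners at (47,72), (360,72), (358,467) and (68,464), and the handle top at x 118–222, y 146–440.

```bash
python3 - <<'E'
from h import *
from scipy.optimize import least_squares
p=np.load("w_blk.npy",allow_pickle=True).item()
def fit(c,hx,hy):
    c=np.array(c)/5+[189.6,99.6]
    L=np.array([(hx,-hy),(-hx,-hy),(-hx,hy),(hx,hy)],float)
    def f(v):
        M=np.array([[np.cos(v[2]),np.sin(v[2])],[-np.sin(v[2]),np.cos(v[2])]])
        return np.ravel([proj(p,[*X,v[3]]) for X in L@M+v[:2]]-c)
    r=least_squares(f,[512,-212,np.radians(-31),22],x_scale=[1,1,.01,1]); print(np.round(r.x[[0,1,3]],1),round(np.degrees(r.x[2]),2),np.round(r.fun,1))
fit([(47,72),(360,72),(358,467),(68,464)],35,45)
fit([(118,146),(217,145),(222,441),(128,440)],10,30)
E
```

```text
[ 514.3 -215.    19.5] -31.99 [-0.3 -0.5 -0.2  0.6  0.4  0.1  0.2 -0.2]
[ 515.4 -215.2   60.3] -32.55 [-0.2 -0.3  0.   0.4  0.2  0.1  0.  -0.2]
```

```bash
python3 - <<'E'
from h import *
plan([514,-215,100],148,7)
E
```

```text
p [ 485.6 -149.5  221.6] yaw 149.21 dyaw -1.21
0 [0.58, 0.2, -0.28] roll 0.03
1 [0.58, 0.2, -0.28] roll 0.03
2 [0.58, 0.2, -0.28] roll 0.03
3 [0.58, 0.2, -0.28] roll 0.03
4 [0.58, 0.2, -0.28] roll 0.03
5 [0.58, 0.19, -0.28] roll 0.03
6 [0.58, 0.19, -0.28] roll 0.03
```

Emit:
{"api": "servo_tool", "payload": {"motion": [{"travel": [0.58,0.2,-0.28],"roll": 0.03,"jaw": -1},{"travel": [0.58,0.2,-0.28],"roll": 0.03,"jaw": -1},{"travel": [0.58,0.2,-0.28],"roll": 0.03,"jaw": -1},{"travel": [0.58,0.2,-0.28],"roll": 0.03,"jaw": -1},{"travel": [0.58,0.2,-0.28],"roll": 0.03,"jaw": -1},{"travel": [0.58,0.2,-0.28],"roll": 0.03,"jaw": -1},{"travel": [0.58,0.2,-0.28],"roll": 0.03,"jaw": -1},{"travel": [0,0,0],"roll": 0,"jaw": -1}]}}

```text
time_s: 4.73
ee_pos: [513.0, -215.8, 96.8]
eef_rot: [0.194, -0.678, 0.194, 0.682]
wrist_force: [-0.4, -0.0, -0.9]
gripper_width: 85.4
```

```bash
python3 - <<'E'
from h import *
p=arm.snapshot("wrist")
P=[];Y=[]
for _ in range(1):
    s=arm.read_state();P.append(s["ee_pos"]);Y.append(yaw(rot(s["eef_rot"])))
print(P,Y)
for r in arm.masks_of("block_grip",p)[:3]:
    print(r["score"],np.round(r["rect"]),np.round(p["img"][r["pixels"]].mean(0)))
plan([514,-215,28],148,7)
E
```

```text
[array([ 513.33608825, -215.61985698,   98.42931303])] [np.float64(148.16259478581668)]
0.91 [418. 183. 560. 300.] [160.  85.  48.]
0.79 [537. 321. 560. 360.] [103.  90. 147.]
0.76 [233. 159. 326. 286.] [41. 55. 83.]
p [ 514.  -215.6   99.8] yaw 148.18 dyaw -0.18
0 [0.34, -0.0, 0.0] roll 0.01
1 [0.34, -0.0, 0.0] roll 0.01
2 [0.34, -0.0, 0.0] roll 0.01
3 [0.34, -0.0, 0.0] roll 0.01
4 [0.34, -0.0, 0.0] roll 0.01
5 [0.34, -0.0, 0.0] roll 0.01
6 [0.34, -0.0, 0.0] roll 0.01
```

Emit:
{"api": "servo_tool", "payload": {"motion": [{"travel": [0.4,0,0],"roll": 0,"jaw": -1},{"travel": [0.4,0,0],"roll": 0,"jaw": -1},{"travel": [0.4,0,0],"roll": 0,"jaw": -1},{"travel": [0.4,0,0],"roll": 0,"jaw": -1},{"travel": [0.4,0,0],"roll": 0,"jaw": -1},{"travel": [0.3,0,0],"roll": 0,"jaw": -1},{"travel": [0.05,0,0],"roll": 0,"jaw": -1},{"travel": [0,0,0],"roll": 0,"jaw": -0.5}]}}

```text
time_s: 5.5
ee_pos: [514.2, -216.0, 29.8]
eef_rot: [-0.194, 0.68, -0.194, -0.68]
wrist_force: [-0.1, 0.0, -0.3]
gripper_width: 75.7
```

Emit:
{"api": "servo_tool", "payload": {"motion": [{"travel": [0,0,0],"roll": 0,"jaw": 0},{"travel": [0,0,0],"roll": 0,"jaw": 0.3},{"travel": [0,0,0],"roll": 0,"jaw": 0.5},{"travel": [0,0,0],"roll": 0,"jaw": 0.7},{"travel": [0,0,0],"roll": 0,"jaw": 1},{"travel": [0,0,0],"roll": 0,"jaw": 1},{"travel": [0,0,0],"roll": 0,"jaw": 1},{"travel": [0,0,0],"roll": 0,"jaw": 1}]}}

```text
time_s: 6.17
ee_pos: [514.3, -216.7, 30.0]
eef_rot: [-0.194, 0.68, -0.194, -0.68]
wrist_force: [-1.7, 0.6, 5.3]
gripper_width: 19.0
```

```bash
python3 - <<'E'
from h import *
s=arm.read_state(); print(s["ee_pos"],s["wrist_force"],s["gripper_width"])
plan([505.7,199,130],186.5,18,[514.2,-216.3,130],148.15)
E
```

```text
[ 514.29152799 -216.66403632   29.98289242] [-1.67073915  0.61673073  5.30730501] 18.970498132079737
p [ 514.2 -216.3  130. ] yaw 148.15 dyaw 38.35
0 [0.0, -0.64, 0.42] roll -0.43
1 [0.0, -0.66, 0.39] roll -0.43
2 [0.0, -0.67, 0.37] roll -0.43
3 [0.0, -0.69, 0.34] roll -0.43
4 [0.0, -0.7, 0.32] roll -0.43
5 [0.0, -0.71, 0.29] roll -0.43
6 [0.0, -0.72, 0.27] roll -0.43
7 [0.0, -0.73, 0.24] roll -0.43
8 [0.0, -0.74, 0.21] roll -0.43
9 [0.0, -0.75, 0.18] roll -0.43
10 [0.0, -0.75, 0.16] roll -0.43
11 [0.0, -0.76, 0.13] roll -0.43
12 [0.0, -0.76, 0.1] roll -0.43
13 [0.0, -0.77, 0.07] roll -0.43
14 [0.0, -0.77, 0.04] roll -0.43
15 [0.0, -0.77, 0.01] roll -0.43
16 [0.0, -0.77, -0.01] roll -0.43
17 [0.0, -0.77, -0.04] roll -0.43
```

Emit:
{"api": "servo_tool", "payload": {"motion": [{"travel": [-0.1,0,0],"roll": 0,"jaw": 1},{"travel": [-0.3,0,0],"roll": 0,"jaw": 1},{"travel": [-0.5,0,0],"roll": 0,"jaw": 1},{"travel": [-0.6,0,0],"roll": 0,"jaw": 1},{"travel": [-0.6,0,0],"roll": 0,"jaw": 1},{"travel": [-0.6,0,0],"roll": 0,"jaw": 1},{"travel": [-0.5,0,0],"roll": 0,"jaw": 1},{"travel": [-0.1,0,0],"roll": 0,"jaw": 1}]}}

```text
time_s: 6.83
ee_pos: [515.0, -216.8, 131.3]
eef_rot: [-0.194, 0.681, -0.194, -0.679]
wrist_force: [0.3, 1.2, -3.6]
gripper_width: 19.4
```

Emit:
{"api": "servo_tool", "payload": {"motion": [{"travel": [0.0,-0.64,0.42],"roll": -0.43,"jaw": 1},{"travel": [0.0,-0.66,0.39],"roll": -0.43,"jaw": 1},{"travel": [0.0,-0.67,0.37],"roll": -0.43,"jaw": 1},{"travel": [0.0,-0.69,0.34],"roll": -0.43,"jaw": 1},{"travel": [0.0,-0.7,0.32],"roll": -0.43,"jaw": 1},{"travel": [0.0,-0.71,0.29],"roll": -0.43,"jaw": 1},{"travel": [0.0,-0.72,0.27],"roll": -0.43,"jaw": 1},{"travel": [0.0,-0.73,0.24],"roll": -0.43,"jaw": 1}]}}

```text
time_s: 7.5
ee_pos: [509.1, -31.4, 127.7]
eef_rot: [0.09, -0.701, 0.09, 0.702]
wrist_force: [1.0, 0.4, -3.5]
gripper_width: 18.8
```

Emit:
{"api": "servo_tool", "payload": {"motion": [{"travel": [0.0,-0.74,0.21],"roll": -0.43,"jaw": 1},{"travel": [0.0,-0.75,0.18],"roll": -0.43,"jaw": 1},{"travel": [0.0,-0.75,0.16],"roll": -0.43,"jaw": 1},{"travel": [0.0,-0.76,0.13],"roll": -0.43,"jaw": 1},{"travel": [0.0,-0.76,0.1],"roll": -0.43,"jaw": 1},{"travel": [0.0,-0.77,0.07],"roll": -0.43,"jaw": 1},{"travel": [0.0,-0.77,0.04],"roll": -0.43,"jaw": 1},{"travel": [0.0,-0.4,0.01],"roll": -0.43,"jaw": 1}]}}

```text
time_s: 8.17
ee_pos: [505.6, 143.1, 127.7]
eef_rot: [-0.016, -0.707, -0.016, 0.707]
wrist_force: [-0.3, 0.6, -3.7]
gripper_width: 19.1
```

Emit:
{"api": "servo_tool", "payload": {"motion": [{"travel": [0,0,0],"roll": -0.43,"jaw": 1},{"travel": [0,0,0],"roll": -0.43,"jaw": 1},{"travel": [0,0,0],"roll": 0,"jaw": 1},{"travel": [0,0,0],"roll": 0,"jaw": 1},{"travel": [0,0,0],"roll": 0,"jaw": 1},{"travel": [0,0,0],"roll": 0,"jaw": 1},{"travel": [0,0,0],"roll": 0,"jaw": 1},{"travel": [0,0,0],"roll": 0,"jaw": 1}]}}

```text
time_s: 8.83
ee_pos: [506.1, 141.0, 128.4]
eef_rot: [-0.042, -0.706, -0.042, 0.706]
wrist_force: [-0.1, -0.9, -3.5]
gripper_width: 19.1
```

```bash
python3 - <<'E'
from h import *
p=arm.snapshot("wrist"); np.save("w_bed2.npy",dict(p),allow_pickle=True)
cv2.imwrite("pics/w_bed2.png",p["img"])
s=arm.read_state(); print(s["ee_pos"],yaw(rot(s["eef_rot"])),s["wrist_force"])
b=np.array([511.9,206.9]);a=np.radians(6.52);M=np.array([[np.cos(a),-np.sin(a)],[np.sin(a),np.cos(a)]])
for L in [(45,-55),(-45,-55),(-45,55),(45,55)]: print(L,np.round(proj(p,[*(b+M@L),50]),1))
E
```

```text
[506.12436604 141.08935736 128.40809164] -173.2398353184843 [-0.23645287 -0.46263734 -2.64674539]
(45, -55) [208.  230.4]
(-45, -55) [319.7 230.7]
(-45, 55) [314.9 344.3]
(45, 55) [216.  344.1]
```

View pics/w_bed2.png

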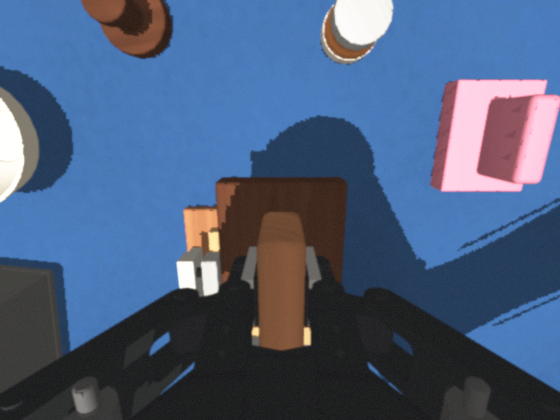

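The view shows the block square in the grip, with its far edge at row 178, cols 217–347. The platform corner sits near (209,231), which matches the predicted (208,230.4). Next I go above the bed, offset away from both bars, and descend to just above it.

```bash
python3 - <<'E'
from h import *
p=np.load("w_bed2.npy",allow_pickle=True).item()
t=np.array([506.1,141.1]);a=np.radians(6.52);M=np.array([[np.cos(a),-np.sin(a)],[np.sin(a),np.cos(a)]])
for uv in [(217,178),(347,178)]: print(np.round(M.T@(on_z(p,uv,120.4)[:2]-t),1))
plan([505.7,199,128.4],186.5,6,[506.1,141.1,128.4],186.6)
E
```

```text
[ 33.  -45.4]
[-34.8 -45.6]
p [506.1 141.1 128.4] yaw 186.6 dyaw -0.1
0 [0.0, -0.32, -0.03] roll 0.0
1 [0.0, -0.32, -0.03] roll 0.0
2 [0.0, -0.32, -0.03] roll 0.0
3 [0.0, -0.32, -0.03] roll 0.0
4 [0.0, -0.32, -0.03] roll 0.0
5 [0.0, -0.32, -0.03] roll 0.0
```

Emit:
{"api": "servo_tool", "payload": {"motion": [{"travel": [0,-0.2,-0.02],"roll": 0,"jaw": 1},{"travel": [0,-0.3,-0.04],"roll": 0,"jaw": 1},{"travel": [0,-0.35,-0.04],"roll": 0,"jaw": 1},{"travel": [0,-0.35,-0.04],"roll": 0,"jaw": 1},{"travel": [0,-0.3,-0.04],"roll": 0,"jaw": 1},{"travel": [0,-0.25,-0.02],"roll": 0,"jaw": 1},{"travel": [0,-0.17,-0.01],"roll": 0,"jaw": 1},{"travel": [0,0,0],"roll": 0,"jaw": 1}]}}

```text
time_s: 9.55
ee_pos: [505.5, 200.5, 128.3]
eef_rot: [0.042, 0.706, 0.042, -0.706]
wrist_force: [0.2, 1.1, -3.1]
gripper_width: 19.3
```

Emit:
{"api": "servo_tool", "payload": {"motion": [{"travel": [0.2,0,0],"roll": 0,"jaw": 1},{"travel": [0.25,0,0],"roll": 0,"jaw": 1},{"travel": [0.25,0,0],"roll": 0,"jaw": 1},{"travel": [0.25,0,0],"roll": 0,"jaw": 1},{"travel": [0.25,0,0],"roll": 0,"jaw": 1},{"travel": [0.2,0,0],"roll": 0,"jaw": 1},{"travel": [0.05,0,0],"roll": 0,"jaw": 1},{"travel": [0,0,0],"roll": 0,"jaw": 1}]}}

```text
time_s: 10.22
ee_pos: [505.3, 198.8, 84.1]
eef_rot: [-0.042, -0.705, -0.042, 0.706]
wrist_force: [-0.5, 0.6, -3.2]
gripper_width: 19.1
```

```bash
cat > st.py <<'E'
from h import *
a=np.radians(6.52);M=np.array([[np.cos(a),-np.sin(a)],[np.sin(a),np.cos(a)]])
P=[];F=[];Y=[]
for _ in range(3):
    arm.snapshot("wrist"); s=arm.read_state(); P.append(s["ee_pos"]);F.append(s["wrist_force"]);Y.append(yaw(rot(s["eef_rot"]))%360);Q=s["ft_torque"]
P=np.mean(P,0);F=np.mean(F,0)
print("bedxy",np.round(M.T@(P[:2]-[511.9,206.9]),2),"z",round(P[2],2),"yaw",round(np.mean(Y),2),"Fbed",np.round(M.T@F[:2],2),"Fz",round(F[2],2),"T",np.round(Q,2),"t",s["time_s"],s["gripper_width"])
E
python3 st.py
```

```text
bedxy [-7.03 -6.92] z 84.96 yaw 186.79 Fbed [ 0.34 -0.11] Fz -3.36 T [-0.03  0.01 -0.03] t 10.3667 19.49527692007634
```

Emit:
{"api": "servo_tool", "payload": {"motion": [{"travel": [0.03,0,0],"roll": 0.04,"jaw": 1},{"travel": [0.03,0,0],"roll": 0,"jaw": 1},{"travel": [0.03,0,0],"roll": 0,"jaw": 1},{"travel": [0.02,0,0],"roll": 0,"jaw": 1},{"travel": [0.02,0,0],"roll": 0,"jaw": 1},{"travel": [0.01,0,0],"roll": 0,"jaw": 1},{"travel": [0,0,0],"roll": 0,"jaw": 1},{"travel": [0,0,0],"roll": 0,"jaw": 1}]}}

```text
time_s: 11.03
ee_pos: [505.5, 199.2, 80.7]
eef_rot: [-0.041, -0.706, -0.041, 0.706]
wrist_force: [0.3, 0.5, -3.9]
gripper_width: 19.4
```

Emit:
{"api": "servo_tool", "payload": {"motion": [{"travel": [0.01,0,0],"roll": 0,"jaw": 1},{"travel": [0,0,0],"roll": 0,"jaw": 1},{"travel": [0,0,0],"roll": 0,"jaw": 1},{"travel": [0.01,0,0],"roll": 0,"jaw": 1},{"travel": [0,0,0],"roll": 0,"jaw": 1},{"travel": [0,0,0],"roll": 0,"jaw": 1},{"travel": [0,0,0],"roll": 0,"jaw": 1},{"travel": [0,0,0],"roll": 0,"jaw": 1}]}}

```text
time_s: 11.7
ee_pos: [505.5, 199.2, 80.1]
eef_rot: [-0.041, -0.706, -0.041, 0.706]
wrist_force: [0.1, -0.3, -4.7]
gripper_width: 19.7
```

```bash
python3 st.py
```

```text
bedxy [-7.18 -6.93] z 80.12 yaw 186.59 Fbed [0.05 0.29] Fz -3.68 T [0.   0.03 0.02] t 11.85 19.44119659913775
```

Emit:
{"api": "servo_tool", "payload": {"motion": [{"travel": [0.01,0,0],"roll": 0,"jaw": 1},{"travel": [0,0,0],"roll": 0,"jaw": 1},{"travel": [0.01,0,0],"roll": 0,"jaw": 1},{"travel": [0,0,0],"roll": 0,"jaw": 1},{"travel": [0.01,0,0],"roll": 0,"jaw": 1},{"travel": [0,0,0],"roll": 0,"jaw": 1},{"travel": [0,0,0],"roll": 0,"jaw": 1},{"travel": [0,0,0],"roll": 0,"jaw": 1}]}}

```text
time_s: 12.52
ee_pos: [505.9, 199.3, 80.0]
eef_rot: [0.041, 0.706, 0.041, -0.706]
wrist_force: [-2.3, -1.3, 5.3]
gripper_width: 18.9
```

```bash
python3 st.py
```

```text
bedxy [-6.83 -6.83] z 79.96 yaw 186.61 Fbed [-2.41 -0.96] Fz 5.93 T [-0.29  0.89  0.04] t 12.6667 19.429739441456118
```

Contact, with about 9 N of normal force. I'll ease that slightly and then feel toward the back bar (bed +x, which is tool −z).

Emit:
{"api": "servo_tool", "payload": {"motion": [{"travel": [-0.01,0,0],"roll": 0,"jaw": 1},{"travel": [0,0,0],"roll": 0,"jaw": 1},{"travel": [0,0,-0.01],"roll": 0,"jaw": 1},{"travel": [0,0,-0.02],"roll": 0,"jaw": 1},{"travel": [0,0,-0.02],"roll": 0,"jaw": 1},{"travel": [0,0,-0.01],"roll": 0,"jaw": 1},{"travel": [0,0,0],"roll": 0,"jaw": 1},{"travel": [0,0,0],"roll": 0,"jaw": 1}]}}

```text
time_s: 13.33
ee_pos: [507.6, 199.6, 80.0]
eef_rot: [0.041, 0.706, 0.041, -0.706]
wrist_force: [-2.5, -0.0, 6.3]
gripper_width: 19.3
```

```bash
python3 st.py
```

```text
bedxy [-5.1  -6.74] z 79.96 yaw 186.6 Fbed [-1.78 -0.17] Fz 5.73 T [-0.21  0.79  0.01] t 13.4833 19.447311750774045
```

Emit:
{"api": "servo_tool", "payload": {"motion": [{"travel": [-0.01,0,0],"roll": 0,"jaw": 1},{"travel": [0,0,-0.01],"roll": 0,"jaw": 1},{"travel": [0,0,-0.01],"roll": 0,"jaw": 1},{"travel": [0,0,-0.01],"roll": 0,"jaw": 1},{"travel": [0,0,-0.01],"roll": 0,"jaw": 1},{"travel": [0,0,0],"roll": 0,"jaw": 1},{"travel": [0,0,0],"roll": 0,"jaw": 1},{"travel": [0,0,0],"roll": 0,"jaw": 1}]}}

```text
time_s: 14.15
ee_pos: [508.7, 199.7, 80.0]
eef_rot: [0.041, 0.706, 0.041, -0.706]
wrist_force: [-2.1, -0.4, 4.7]
gripper_width: 19.4
```

```bash
python3 st.py
```

```text
bedxy [-4.05 -6.84] z 79.98 yaw 186.6 Fbed [-2.12  0.66] Fz 5.07 T [-0.02  0.72  0.03] t 14.3 19.44009103560847
```

Emit:
{"api": "servo_tool", "payload": {"motion": [{"travel": [-0.01,0,-0.01],"roll": 0,"jaw": 1},{"travel": [0,0,-0.01],"roll": 0,"jaw": 1},{"travel": [0,0,-0.01],"roll": 0,"jaw": 1},{"travel": [0,0,-0.01],"roll": 0,"jaw": 1},{"travel": [0,0,0],"roll": 0,"jaw": 1},{"travel": [0,0,0],"roll": 0,"jaw": 1},{"travel": [0,0,0],"roll": 0,"jaw": 1},{"travel": [0,0,0],"roll": 0,"jaw": 1}]}}

```text
time_s: 14.97
ee_pos: [509.7, 199.6, 80.0]
eef_rot: [-0.041, -0.706, -0.041, 0.706]
wrist_force: [-0.1, -1.2, 0.5]
gripper_width: 19.3
```

```bash
python3 st.py
```

```text
bedxy [-2.97 -6.96] z 80.0 yaw 186.59 Fbed [0.1  0.02] Fz -0.28 T [-0.04 -0.06  0.03] t 15.1167 19.39121898399185
```

Emit:
{"api": "servo_tool", "payload": {"motion": [{"travel": [0,0,-0.01],"roll": 0,"jaw": 1},{"travel": [0,0,-0.01],"roll": 0,"jaw": 1},{"travel": [0,0,-0.01],"roll": 0,"jaw": 1},{"travel": [0,0,-0.01],"roll": 0,"jaw": 1},{"travel": [0,0,0],"roll": 0,"jaw": 1},{"travel": [0,0,0],"roll": 0,"jaw": 1},{"travel": [0,0,0],"roll": 0,"jaw": 1},{"travel": [0,0,0],"roll": 0,"jaw": 1}]}}

```text
time_s: 15.78
ee_pos: [510.9, 199.8, 80.0]
eef_rot: [-0.041, -0.706, -0.041, 0.706]
wrist_force: [-0.3, -0.6, -2.2]
gripper_width: 19.6
```

Emit:
{"api": "servo_tool", "payload": {"motion": [{"travel": [0,0,-0.01],"roll": 0,"jaw": 1},{"travel": [0,0,-0.01],"roll": 0,"jaw": 1},{"travel": [0,0,0],"roll": 0,"jaw": 1},{"travel": [0,0,0],"roll": 0,"jaw": 1},{"travel": [0,0,0],"roll": 0,"jaw": 1},{"travel": [0,0,0],"roll": 0,"jaw": 1},{"travel": [0,0,0],"roll": 0,"jaw": 1},{"travel": [0,0,0],"roll": 0,"jaw": 1}]}}

```text
time_s: 16.45
ee_pos: [511.5, 199.9, 80.0]
eef_rot: [-0.041, -0.706, -0.041, 0.706]
wrist_force: [-0.1, 0.3, -2.2]
gripper_width: 19.1
```

```bash
python3 st.py
```

```text
bedxy [-1.27 -6.95] z 80.01 yaw 186.59 Fbed [ 0.39 -0.4 ] Fz -2.69 T [ 0.01  0.   -0.03] t 16.6 19.476313470344696
```

Emit:
{"api": "servo_tool", "payload": {"motion": [{"travel": [0,0,-0.01],"roll": 0,"jaw": 1},{"travel": [0,0,-0.01],"roll": 0,"jaw": 1},{"travel": [0,0,-0.01],"roll": 0,"jaw": 1},{"travel": [0,0,0],"roll": 0,"jaw": 1},{"travel": [0,0,0],"roll": 0,"jaw": 1},{"travel": [0,0,0],"roll": 0,"jaw": 1},{"travel": [0,0,0],"roll": 0,"jaw": 1},{"travel": [0,0,0],"roll": 0,"jaw": 1}]}}

```text
time_s: 17.27
ee_pos: [512.4, 200.0, 80.1]
eef_rot: [-0.041, -0.706, -0.041, 0.706]
wrist_force: [0.1, -0.6, -3.0]
gripper_width: 19.0
```

```bash
python3 st.py
```

```text
bedxy [-0.32 -6.93] z 80.09 yaw 186.59 Fbed [ 0.74 -0.22] Fz -3.54 T [-0.08 -0.04 -0.04] t 17.4167 19.099881687705327
```

Emit:
{"api": "servo_tool", "payload": {"motion": [{"travel": [0.01,0,-0.01],"roll": 0,"jaw": 1},{"travel": [0,0,-0.01],"roll": 0,"jaw": 1},{"travel": [0,0,-0.01],"roll": 0,"jaw": 1},{"travel": [0,0,0],"roll": 0,"jaw": 1},{"travel": [0,0,0],"roll": 0,"jaw": 1},{"travel": [0,0,0],"roll": 0,"jaw": 1},{"travel": [0,0,0],"roll": 0,"jaw": 1},{"travel": [0,0,0],"roll": 0,"jaw": 1}]}}

```text
time_s: 18.08
ee_pos: [513.3, 200.1, 80.0]
eef_rot: [0.041, 0.706, 0.041, -0.706]
wrist_force: [-2.9, 0.0, 2.8]
gripper_width: 19.2
```

```bash
python3 st.py
```

```text
bedxy [ 0.61 -6.9 ] z 79.99 yaw 186.6 Fbed [-3.15  0.07] Fz 3.53 T [-0.    1.25  0.11] t 18.2333 19.492670637032074
```

Emit:
{"api": "servo_tool", "payload": {"motion": [{"travel": [0,0,-0.01],"roll": 0,"jaw": 1},{"travel": [0,0,0],"roll": 0,"jaw": 1},{"travel": [0,0,-0.01],"roll": 0,"jaw": 1},{"travel": [0,0,0],"roll": 0,"jaw": 1},{"travel": [0,0,0],"roll": 0,"jaw": 1},{"travel": [0,0,0],"roll": 0,"jaw": 1},{"travel": [0,0,0],"roll": 0,"jaw": 1},{"travel": [0,0,0],"roll": 0,"jaw": 1}]}}

```text
time_s: 18.9
ee_pos: [513.6, 200.1, 80.0]
eef_rot: [-0.041, -0.706, -0.041, 0.706]
wrist_force: [-6.3, -0.1, 6.6]
gripper_width: 19.1
```

```bash
python3 st.py
```

```text
bedxy [ 0.91 -6.96] z 80.0 yaw 186.6 Fbed [-5.26  0.7 ] Fz 5.81 T [0.07 1.99 0.18] t 19.05 19.356206297529855
```

Emit:
{"api": "servo_tool", "payload": {"motion": [{"travel": [-0.01,0,-0.01],"roll": 0,"jaw": 1},{"travel": [0,0,0],"roll": 0,"jaw": 1},{"travel": [0,0,-0.01],"roll": 0,"jaw": 1},{"travel": [0,0,0],"roll": 0,"jaw": 1},{"travel": [0,0,0],"roll": 0,"jaw": 1},{"travel": [0,0,0],"roll": 0,"jaw": 1},{"travel": [0,0,0],"roll": 0,"jaw": 1},{"travel": [0,0,0],"roll": 0,"jaw": 1}]}}

```text
time_s: 19.72
ee_pos: [513.8, 200.1, 80.0]
eef_rot: [-0.041, -0.706, -0.041, 0.706]
wrist_force: [-6.0, -0.1, 5.7]
gripper_width: 19.8
```

```bash
python3 st.py
```

```text
bedxy [ 1.09 -7.  ] z 80.03 yaw 186.6 Fbed [-5.86  1.35] Fz 5.09 T [0.18 2.27 0.22] t 19.8667 19.289984179561728
```

Emit:
{"api": "servo_tool", "payload": {"motion": [{"travel": [0,0,-0.01],"roll": 0,"jaw": 1},{"travel": [0,0,0],"roll": 0,"jaw": 1},{"travel": [0,0,-0.01],"roll": 0,"jaw": 1},{"travel": [0,0,0],"roll": 0,"jaw": 1},{"travel": [0,0,-0.01],"roll": 0,"jaw": 1},{"travel": [0,0,0],"roll": 0,"jaw": 1},{"travel": [0,0,0],"roll": 0,"jaw": 1},{"travel": [0,0,0],"roll": 0,"jaw": 1}]}}

```text
time_s: 20.53
ee_pos: [514.1, 200.1, 80.1]
eef_rot: [-0.041, -0.705, -0.041, 0.707]
wrist_force: [-8.9, 0.9, 7.2]
gripper_width: 19.2
```

```bash
python3 st.py
```

```text
bedxy [ 1.41 -7.06] z 80.05 yaw 186.61 Fbed [-9.37  1.83] Fz 8.04 T [0.38 3.34 0.35] t 20.6833 19.52243749811344
```

Emit:
{"api": "servo_tool", "payload": {"motion": [{"travel": [0,0,0],"roll": 0,"jaw": 1},{"travel": [0,0,0],"roll": 0,"jaw": 1},{"travel": [0,0,0],"roll": 0,"jaw": 1},{"travel": [0,0,0],"roll": 0,"jaw": 1},{"travel": [0,0,0],"roll": 0,"jaw": 1},{"travel": [-0.02,0,0],"roll": 0,"jaw": 1},{"travel": [0,0,0],"roll": 0,"jaw": 1},{"travel": [0,0,0],"roll": 0,"jaw": 1}]}}

```text
time_s: 21.35
ee_pos: [514.0, 199.9, 80.1]
eef_rot: [-0.041, -0.705, -0.04, 0.707]
wrist_force: [-6.4, 0.3, 3.1]
gripper_width: 19.5
```

```bash
python3 st.py
```

```text
bedxy [ 1.28 -7.15] z 80.1 yaw 186.59 Fbed [-7.16  2.46] Fz 2.79 T [0.41 2.77 0.25] t 21.5 19.460545541114037
```

Emit:
{"api": "servo_tool", "payload": {"motion": [{"travel": [0,0,-0.01],"roll": 0,"jaw": 1},{"travel": [0,0,0],"roll": 0,"jaw": 1},{"travel": [0,0,0],"roll": 0,"jaw": 1},{"travel": [0,0,0],"roll": 0,"jaw": 1},{"travel": [0,0,0],"roll": 0,"jaw": 1},{"travel": [0,0,0],"roll": 0,"jaw": 1},{"travel": [0,0,0],"roll": 0,"jaw": 1},{"travel": [0,0,0],"roll": 0,"jaw": 1}]}}

```text
time_s: 22.17
ee_pos: [514.1, 199.9, 80.1]
eef_rot: [-0.041, -0.705, -0.04, 0.707]
wrist_force: [-8.0, 1.6, 4.4]
gripper_width: 19.2
```

```bash
python3 st.py
```

```text
bedxy [ 1.43 -7.21] z 80.1 yaw 186.59 Fbed [-7.44  2.03] Fz 3.63 T [0.45 3.02 0.38] t 22.3167 19.12555284456824
```

Emit:
{"api": "servo_tool", "payload": {"motion": [{"travel": [0,-0.01,0],"roll": 0,"jaw": 1},{"travel": [0,-0.01,0],"roll": 0,"jaw": 1},{"travel": [0,-0.02,0],"roll": 0,"jaw": 1},{"travel": [0,-0.02,0],"roll": 0,"jaw": 1},{"travel": [0,-0.01,0],"roll": 0,"jaw": 1},{"travel": [0,-0.01,0],"roll": 0,"jaw": 1},{"travel": [0,0,0],"roll": 0,"jaw": 1},{"travel": [0,0,0],"roll": 0,"jaw": 1}]}}

```text
time_s: 22.98
ee_pos: [513.9, 201.1, 80.1]
eef_rot: [-0.041, -0.705, -0.04, 0.707]
wrist_force: [-6.5, -4.7, 5.5]
gripper_width: 19.4
```

```bash
python3 st.py
```

```text
bedxy [ 1.27 -5.97] z 80.14 yaw 186.56 Fbed [-7.01 -3.65] Fz 4.73 T [-1.39  2.26  0.16] t 23.1333 19.250504909699142
```

Emit:
{"api": "servo_tool", "payload": {"motion": [{"travel": [-0.01,-0.01,0],"roll": 0,"jaw": 1},{"travel": [0,-0.01,0],"roll": 0,"jaw": 1},{"travel": [0,-0.01,0],"roll": 0,"jaw": 1},{"travel": [0,-0.01,0],"roll": 0,"jaw": 1},{"travel": [0,-0.01,0],"roll": 0,"jaw": 1},{"travel": [0,0,0],"roll": 0,"jaw": 1},{"travel": [0,0,0],"roll": 0,"jaw": 1},{"travel": [0,0,0],"roll": 0,"jaw": 1}]}}

```text
time_s: 23.8
ee_pos: [513.6, 202.6, 80.2]
eef_rot: [-0.041, -0.705, -0.04, 0.707]
wrist_force: [-5.3, -3.2, 2.1]
gripper_width: 19.1
```

```bash
python3 st.py
```

```text
bedxy [ 1.2  -4.42] z 80.17 yaw 186.56 Fbed [-6.15 -2.51] Fz 2.63 T [-1.23  2.1   0.13] t 23.95 19.02162301388979
```

Emit:
{"api": "servo_tool", "payload": {"motion": [{"travel": [0,-0.01,0],"roll": 0,"jaw": 1},{"travel": [0,-0.01,0],"roll": 0,"jaw": 1},{"travel": [0,-0.01,0],"roll": 0,"jaw": 1},{"travel": [0,-0.01,0],"roll": 0,"jaw": 1},{"travel": [0,0,0],"roll": 0,"jaw": 1},{"travel": [0,0,0],"roll": 0,"jaw": 1},{"travel": [0,0,0],"roll": 0,"jaw": 1},{"travel": [0,0,0],"roll": 0,"jaw": 1}]}}

```text
time_s: 24.62
ee_pos: [513.4, 203.8, 80.1]
eef_rot: [-0.041, -0.705, -0.04, 0.707]
wrist_force: [-5.7, -3.6, 2.2]
gripper_width: 19.2
```

Emit:
{"api": "servo_tool", "payload": {"motion": [{"travel": [0,-0.01,0],"roll": 0,"jaw": 1},{"travel": [0,-0.01,0],"roll": 0,"jaw": 1},{"travel": [0,-0.01,0],"roll": 0,"jaw": 1},{"travel": [0,0,0],"roll": 0,"jaw": 1},{"travel": [0,0,0],"roll": 0,"jaw": 1},{"travel": [0,0,0],"roll": 0,"jaw": 1},{"travel": [0,0,0],"roll": 0,"jaw": 1},{"travel": [0,0,0],"roll": 0,"jaw": 1}]}}

```text
time_s: 25.28
ee_pos: [513.3, 204.7, 80.2]
eef_rot: [-0.041, -0.705, -0.04, 0.707]
wrist_force: [-5.1, -4.2, 2.0]
gripper_width: 19.5
```

```bash
python3 st.py
```

```text
bedxy [ 1.19 -2.34] z 80.17 yaw 186.56 Fbed [-6.23 -2.87] Fz 2.12 T [-1.24  2.06  0.13] t 25.4333 19.395666476128056
```

Emit:
{"api": "servo_tool", "payload": {"motion": [{"travel": [0,-0.01,0],"roll": 0,"jaw": 1},{"travel": [0,-0.01,0],"roll": 0,"jaw": 1},{"travel": [0,-0.01,0],"roll": 0,"jaw": 1},{"travel": [0,0,0],"roll": 0,"jaw": 1},{"travel": [0,0,0],"roll": 0,"jaw": 1},{"travel": [0,0,0],"roll": 0,"jaw": 1},{"travel": [0,0,0],"roll": 0,"jaw": 1},{"travel": [0,0,0],"roll": 0,"jaw": 1}]}}

```text
time_s: 26.1
ee_pos: [513.3, 205.5, 80.2]
eef_rot: [-0.041, -0.705, -0.04, 0.707]
wrist_force: [-4.7, -4.0, 2.4]
gripper_width: 19.1
```

```bash
python3 st.py
```

```text
bedxy [ 1.18 -1.57] z 80.17 yaw 186.56 Fbed [-6.35 -3.11] Fz 2.72 T [-1.44  2.    0.17] t 26.25 19.292411273628122
```

Emit:
{"api": "servo_tool", "payload": {"motion": [{"travel": [0,-0.01,0],"roll": 0,"jaw": 1},{"travel": [0,-0.01,0],"roll": 0,"jaw": 1},{"travel": [0,0,0],"roll": 0,"jaw": 1},{"travel": [0,0,0],"roll": 0,"jaw": 1},{"travel": [0,0,0],"roll": 0,"jaw": 1},{"travel": [0,0,0],"roll": 0,"jaw": 1},{"travel": [0,0,0],"roll": 0,"jaw": 1},{"travel": [0,0,0],"roll": 0,"jaw": 1}]}}

```text
time_s: 26.92
ee_pos: [513.2, 205.7, 80.2]
eef_rot: [-0.042, -0.705, -0.039, 0.707]
wrist_force: [-5.8, -5.1, 2.2]
gripper_width: 19.4
```

```bash
python3 st.py
```

```text
bedxy [ 1.18 -1.32] z 80.21 yaw 186.56 Fbed [-5.78 -5.29] Fz 3.42 T [-2.02  1.77  0.17] t 27.0667 19.365964603771612
```

Emit:
{"api": "servo_tool", "payload": {"motion": [{"travel": [0,-0.01,-0.01],"roll": 0,"jaw": 1},{"travel": [0,0,0],"roll": 0,"jaw": 1},{"travel": [0,-0.01,0],"roll": 0,"jaw": 1},{"travel": [0,0,0],"roll": 0,"jaw": 1},{"travel": [0,-0.01,0],"roll": 0,"jaw": 1},{"travel": [0,0,0],"roll": 0,"jaw": 1},{"travel": [0,0,0],"roll": 0,"jaw": 1},{"travel": [0,0,0],"roll": 0,"jaw": 1}]}}

```text
time_s: 27.73
ee_pos: [513.2, 206.0, 80.3]
eef_rot: [-0.042, -0.704, -0.039, 0.707]
wrist_force: [-5.3, -9.5, 4.8]
gripper_width: 19.4
```

```bash
python3 st.py
```

```text
bedxy [ 1.21 -1.03] z 80.26 yaw 186.56 Fbed [-5.9 -7.7] Fz 4.48 T [-2.91  1.76  0.28] t 27.8833 19.568300314738167
```

Emit:
{"api": "servo_tool", "payload": {"motion": [{"travel": [0,-0.01,0],"roll": 0,"jaw": 1},{"travel": [0,0,0],"roll": 0,"jaw": 1},{"travel": [0,-0.01,0],"roll": 0,"jaw": 1},{"travel": [0,0,0],"roll": 0,"jaw": 1},{"travel": [0,-0.01,0],"roll": 0,"jaw": 1},{"travel": [0,0,0],"roll": 0,"jaw": 1},{"travel": [0,-0.01,0],"roll": 0,"jaw": 1},{"travel": [0,0,0],"roll": 0,"jaw": 1}]}}

```text
time_s: 28.55
ee_pos: [513.2, 206.5, 80.3]
eef_rot: [-0.042, -0.704, -0.039, 0.708]
wrist_force: [-3.5, -11.3, 5.9]
gripper_width: 19.5
```

```bash
python3 st.py
```

```text
bedxy [ 1.18 -0.57] z 80.33 yaw 186.56 Fbed [ -5.63 -11.26] Fz 5.76 T [-4.23  1.22  0.25] t 28.7 19.044602241919538
```

Emit:
{"api": "servo_tool", "payload": {"motion": [{"travel": [0,0,0],"roll": 0,"jaw": 1},{"travel": [0,0,0],"roll": 0,"jaw": 1},{"travel": [0,0,0],"roll": 0,"jaw": 1},{"travel": [0,0,0],"roll": 0,"jaw": 1},{"travel": [0,0,0],"roll": 0,"jaw": 1},{"travel": [0,0,0],"roll": 0,"jaw": 1},{"travel": [0,0,0],"roll": 0,"jaw": 1},{"travel": [0,0,0],"roll": 0,"jaw": 1}]}}

```text
time_s: 29.37
ee_pos: [513.1, 206.5, 80.3]
eef_rot: [-0.042, -0.704, -0.039, 0.708]
wrist_force: [-4.4, -13.2, 5.5]
gripper_width: 19.8
```

Emit:
{"api": "servo_tool", "payload": {"motion": [{"travel": [0,0.01,0],"roll": 0,"jaw": 1},{"travel": [0,0.01,0],"roll": 0,"jaw": 1},{"travel": [0,0.01,0],"roll": 0,"jaw": 1},{"travel": [0,0.01,0],"roll": 0,"jaw": 1},{"travel": [0,0,0],"roll": 0,"jaw": 1},{"travel": [0,0,0],"roll": 0,"jaw": 1},{"travel": [0,0,0],"roll": 0,"jaw": 1},{"travel": [0,0,0],"roll": 0,"jaw": 1}]}}

```text
time_s: 30.03
ee_pos: [513.3, 206.3, 80.2]
eef_rot: [-0.042, -0.705, -0.039, 0.707]
wrist_force: [-5.2, -7.7, 3.9]
gripper_width: 19.2
```

```bash
python3 st.py
```

```text
bedxy [ 1.27 -0.79] z 80.23 yaw 186.57 Fbed [-5.48 -6.68] Fz 3.88 T [-2.48  1.9   0.38] t 30.1833 19.46099343190282
```

Emit:
{"api": "servo_tool", "payload": {"motion": [{"travel": [0,0.01,0],"roll": 0,"jaw": 1},{"travel": [0,0.01,0],"roll": 0,"jaw": 1},{"travel": [0,0.01,0],"roll": 0,"jaw": 1},{"travel": [0,0.01,0],"roll": 0,"jaw": 1},{"travel": [0,0.01,0.01],"roll": 0,"jaw": 1},{"travel": [0,0,0],"roll": 0,"jaw": 1},{"travel": [0,0,0],"roll": 0,"jaw": 1},{"travel": [0,0,0],"roll": 0,"jaw": 1}]}}

```text
time_s: 30.85
ee_pos: [513.3, 205.9, 80.2]
eef_rot: [-0.041, -0.705, -0.04, 0.707]
wrist_force: [-5.8, -2.0, 1.2]
gripper_width: 19.4
```

```bash
python3 st.py
```

```text
bedxy [ 1.3  -1.18] z 80.15 yaw 186.58 Fbed [-6.61 -2.43] Fz 1.77 T [-0.85  2.1   0.37] t 31.0 19.314051687876265
```

Emit:
{"api": "servo_tool", "payload": {"motion": [{"travel": [0,0,0.01],"roll": 0,"jaw": 1},{"travel": [0,0,0.01],"roll": 0,"jaw": 1},{"travel": [0,0,0],"roll": 0,"jaw": 1},{"travel": [0,0,0],"roll": 0,"jaw": 0.6},{"travel": [0,0,0],"roll": 0,"jaw": 0.5},{"travel": [0,0,0],"roll": 0,"jaw": 0.4},{"travel": [0,0,0],"roll": 0,"jaw": 0.3},{"travel": [0,0,0],"roll": 0,"jaw": 0.2}]}}

```text
time_s: 31.67
ee_pos: [515.3, 207.9, 81.5]
eef_rot: [0.04, 0.707, 0.041, -0.705]
wrist_force: [-0.0, 0.2, 0.5]
gripper_width: 34.2
```

Emit:
{"api": "servo_tool", "payload": {"motion": [{"travel": [0,0,0],"roll": 0,"jaw": 0},{"travel": [0,0,0],"roll": 0,"jaw": -0.2},{"travel": [0,0,0],"roll": 0,"jaw": -0.3},{"travel": [0,0,0],"roll": 0,"jaw": -0.3},{"travel": [-0.1,0,0],"roll": 0,"jaw": -0.3},{"travel": [-0.3,0,0],"roll": 0,"jaw": -0.3},{"travel": [-0.5,0,0],"roll": 0,"jaw": -0.3},{"travel": [-0.6,0,0],"roll": 0,"jaw": -0.3}]}}

```text
time_s: 32.33
ee_pos: [513.9, 206.8, 126.4]
eef_rot: [-0.041, -0.705, -0.04, 0.706]
wrist_force: [0.7, 0.7, 0.1]
gripper_width: 55.6
```

Emit:
{"api": "servo_tool", "payload": {"motion": [{"travel": [-0.8,0,0],"roll": 0,"jaw": -0.3},{"travel": [-0.8,0.3,0],"roll": 0,"jaw": -0.3},{"travel": [-0.8,0.4,0],"roll": 0,"jaw": -0.3},{"travel": [-0.8,0.4,0],"roll": 0,"jaw": -0.3},{"travel": [-0.8,0.4,0],"roll": 0,"jaw": -0.3},{"travel": [-0.5,0.4,0],"roll": 0,"jaw": -0.3},{"travel": [0,0,0],"roll": 0,"jaw": -0.3},{"travel": [0,0,0],"roll": 0,"jaw": -0.3}]}}

```text
time_s: 33.0
ee_pos: [521.1, 150.3, 262.7]
eef_rot: [0.04, 0.707, 0.041, -0.705]
wrist_force: [-0.2, -0.2, 0.1]
gripper_width: 55.9
```

```bash
python3 st.py; python3 - <<'E'
from h import *
p=arm.snapshot("wrist"); np.save("w_end.npy",dict(p),allow_pickle=True)
b=np.array([511.9,206.9]);a=np.radians(6.52);M=np.array([[np.cos(a),-np.sin(a)],[np.sin(a),np.cos(a)]])
u=proj(p,[*b,60]);print(u); x,y=np.clip(u-[65,75],0,500).astype(int);print(x,y)
cv2.imwrite("pics/end.png",cv2.resize(p["img"][y:y+150,x:x+150],None,fx=4,fy=4,interpolation=cv2.INTER_CUBIC))
E
```

```text
bedxy [  2.09 -56.99] z 260.8 yaw 186.57 Fbed [-0.09 -0.02] Fz -0.35 T [-0.02  0.   -0.04] t 33.15 55.23691053606653
[281.808996   232.23820083]
216 157
```

View pics/end.png

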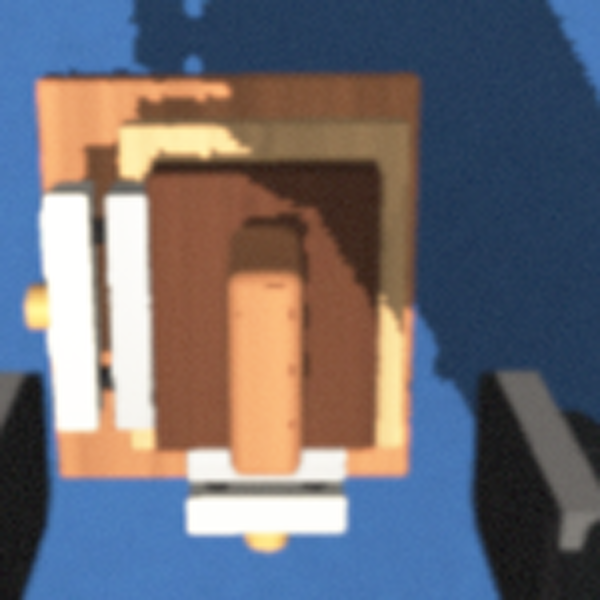

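The picture shows the block flat and square. Its left edge is against the back bar (col ~150), its bottom edge is against the side bar (row ~450), and platform shows along the two free edges. Handing in.

```bash
python3 -c "
from station import arm
print(arm.finish_job())"
```

```text
the job is handed in; nothing more can be done
None
```

I set the printing block down on the register bed, pressed it against the back bar alone, then slid it along that bar until it pressed the side bar too. I then let go and handed the job in at about 33 s of the 61 s allowed.

- **Back bar:** the wrist force toward the bar was about 7–9 N, held for well over half a second before any sliding. Allowing for friction on the bed, that is roughly 6–9 N on the bar.
- **Side bar:** the wrist force toward the bar was about 11–13 N, held for more than half a second. Sliding friction was about 3–4 N, which leaves roughly 8 N on the bar. The bar force is inferred from the wrist reading and friction, not measured directly.
- **While sliding:** the wrist force toward the back bar stayed at about 5.5–7 N, so the block kept against it.
- **Release:** I eased the pressure on both bars before opening the fingers. As they opened, the tool shifted by about 2 mm.
- **Last checks:** the final wrist picture shows the block flat and square against both bars, with platform visible along the two free edges. The wrist force read near zero. I did not take a final overall picture of the stamp, jar, tub and bowl. The arm's path stayed clear of them, and no contact forces showed.

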